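Select the green filter and open the lamp shutter

ROBOT

A 6-joint arm with a two-finger parallel gripper is mounted at the origin on the work surface. World frame = base frame: x ahead of the robot, y to its left, z up, the work surface at z = 0. Lengths are in m, angles in rad, forces in N, time in s.
With the tool pointing down it reaches from about 0.325 to 0.775 m from the base axis. Payload 9.3 kg.
Tool frame: the origin (TCP) lies between the finger pads; the fingertips stand 19 mm ahead of it and the grasp point (between the pads) is the TCP (env.tips_ahead is the distance from the TCP to the fingertips, in m); z points along the fingers, y is the line along which they close (so a half turn about z gives the same grasp; the last joint's range is limited). The gripper opens to 85 mm and grips with 20 to 120 N. Pads are 22 mm wide; open, the fingers measure 114 mm over their backs; the gripper's body (76 mm by 85 mm) begins 54 mm behind the grasp point. The pads swing forward as they close: fully open they stand 13 mm farther back than shut.
Start: joints at [-1.256, 0.259, 0.021, 1.334, 0, 1.418], TCP at [0.248, -0.491, 0.25] pointing down, gripper open.
Joint ranges: [-3.04, 3.04], [-0.91, 1.82], [-1.04, 1.36], [-1.92, 1.95], [-1.52, 1.45], [-3.14, 3.14]. Speed limits (rad/s): [2.22, 2.22, 2.79, 3.14, 3.14, 3.14].

INTERFACE

Orientations are given as a rotation vector (axis times angle).
In Python, from bench import env gives the robot as it stands.
- The arm moves only by the shell command python3 -m handwheel 'ROWS'. ROWS is text: rows parted by semicolons, each of 7 numbers parted by spaces: the turn, a rotation vector about the tool's x, y, z in degrees, then the shift along the tool's x, y, z in cm, then the opening, from 0 (shut) to 1 (fully open). In form: rx ry rz dx dy dz jaw; .... A call has 1 to 12 rows; each row shifts and turns the commanded pose from where the row before left it, along the tool's axes as they then stand; what a row does not reach is not made up. A row lasts 1/12 s, in which the tool goes at most 41.7 mm and 7.16 degrees, less where a joint would pass 70% of its speed; a pose out of reach is approached as far as the arm can. A call with a gripper value outside its range is refused whole. The fingers move at their own pace and stop on an object; the grip force is fixed at half the most. Time passes only in rows, so rows that do not move let the fingers close. It gives the time, the measured TCP pose, the force, the opening and the grip force at its end, in the units of the state.
- env.read_state(): the state, without advancing time (a new reading comes with each control period).
- env.grab_frame(name): name is "scene" or "top"; returns a dict with "pixels" (420x560x3 uint8, red, green, blue), "z_map" (420x560 float32, m along the optical axis (not along the pixel's ray), 0 where there is no reading), "fx", "fy", "cx", "cy" (pixels), "R" (3x3) and "t" (3): a world point X has camera coordinates R X + t. Camera axes: x right, y down, z forward; pixel columns grow to the right and rows downward; lengths in m; the calibration is good to about 2 mm. A picture is of the moment at which its call begins.
- env.hand_in(): hands the job in; it is judged then, once.
Trained networks look in a picture, given as the dict that the camera call returned (one of the last four; its "shot" number tells which), for a name from the list of things; names that differ only in an ending like _2 or _b are one class to them, and where a whole thing is asked for, a point or a joint stands for the part that bears it (a point fixed in the world has none). Each returns a list of dicts, best first, with "score" (0 to 1); they miss things now and then, are a little off and sometimes report something else, mostly with a low value. They report only what shows in the picture. A call takes as long as a camera call.
- env.masks_of(label, picture): "pixels" (420x560 bool, what is visible of it).
- env.spot_point(label, picture): "at" ([x, y, z] in m, in world coordinates, good to about 4 mm: a listed point, or the origin of a listed thing).
The state is a dict: "clock": time; "joint_positions": joint angles; "joint_velocities": joint speeds; "effort": joint torques, N m; "position": TCP position; "tcp_rot": TCP orientation; "wrist_force": force on the tool from outside, world axes, zero at the start; "torque": the same for the moment, N m; "grip_width": opening from 0.0 (shut) to 1.0 (fully open); "finger_force": force on a finger pad.
Only numpy, scipy, OpenCV 4.12 (cv2) and the standard library are available. Lean on these libraries where they do the work, as an engineer would, in place of code of your own. Each camera call takes 0.05 s, during which the arm holds its last target. There are 200 camera calls.

TASK

Set up the lamp: with a fingertip, push on the turret's spokes to turn it until the green filter is lined up with the white arrow, and only then push the red shutter arm away from the turret until it is fully open against its stop. Do not lift the turret off its seat, and leave everything else on the table where it stands; finish with the green filter still at the arrow.

Things in the scene. Friction and masses are not known exactly. Their poses are not given: they have to be found in the camera images.
- turret_centre (a point): Centre of the filter turret, on its upright axis, on the disc's top face (55 mm above the table). A level black disc, 124 mm in diameter, with five round coloured filters (27 mm) centred 42 mm from the axis, 72 degrees apart; anticlockwise from above: green, red, yellow, blue, clear white. Five spokes stick out of its edge. It stands on the illuminator's fixed white housing
- spoke_tip (a point): Outer end, at mid-height (59 mm up), of the spoke next to the green filter, anticlockwise from above. Five alike aluminium spokes point radially, midway between filters (36 degrees either side of each): upright blades 6 mm thick, 62 to 100 mm from the axis, from 44 to 74 mm above the table. Fixed parts below are at most 33 mm high: a fingertip can come down between two spokes and push one sideways
- green_filter (a point): Centre of the green filter, on its face (55 mm above the table), 42 mm from the turret's axis
- index_point (a point): The fixed place to which the green filter's centre must come (over the light port, 42 mm from the turret's axis, 55 mm above the table). It lies on the line from the turret's axis along the white arrow, which is on the black block between the turret's housing and the shutter's, and points at the turret
- turret (a joint): Turning angle of the turret, rad, growing anticlockwise seen from above; 0 and every full turn: green filter at the arrow. It turns freely both ways without stops, held only by light friction (about 1 N at a spoke), and stays where it is left
- turret_seat (a joint): How far the turret has been lifted off its seat, m: 0 when seated, at most 0.03. It only rests on its spindle by its weight (about 300 g); it must stay seated (under 5 mm)
- shutter_pivot (a point): On the upright axis of the shutter arm, at the arm's mid-height (58 mm above the table), on the white shutter housing (38 mm high), 200 mm from the turret's axis, beyond the arrow. A white lamp box, 130 x 95 x 74 mm, stands on the far side of the pivot from the closed arm. All this is bolted to the table
- shutter_tip (a point): Free end of the red shutter arm, 87 mm from its pivot, at mid-height (58 mm above the table). The arm is an upright blade 6 mm thick, its lower edge 43 mm and its upper edge 73 mm above the table
- shutter (a joint): Angle of the shutter arm, rad: 0 closed (arm at right angles to the tube, on the robot's side), growing anticlockwise seen from above, away from the turret, to 1.2 fully open at a fixed stop. Starts at 0 to 0.15. Light friction (about 1 N); it stays where it is left
- spare_filter_mid (a point): Spare filter cell, black disc with amber glass, 32 mm diameter, 10 mm high, lying flat; between turret and lamp box; point at its centre, half-way up. Leave it alone
- post_mid (a point): Steel optical post, 13 mm diameter on a 32 mm black foot, 60 mm high; point at its centre, half-way up. Leave it alone
- cleaner_mid (a point): Lens-cleaner bottle, 44 mm diameter, 95 mm high, blue cap; point at its centre, half-way up. Leave it alone
- driver_grip (a point): Screwdriver with red handle lying on the table, 170 mm long; point on the handle. Leave it alone
- joystick_mid (a point): Black joystick box on a white foam block 150 x 180 mm, 99 mm high in all; point at its centre, half-way up. Leave it alone
- slide_box_mid (a point): Blue slide box with clear lid, 87 x 62 x 32 mm; point at its centre, half-way up. Leave it alone
- lens_mount_mid (a point): Lens in a black upright ring mount, 50 mm wide, 66 mm high; point at its centre, half-way up. Leave it alone

How it is judged:
By the outcome, as a careful person would: the job done as asked, in the order asked, and still so for the second after the job is handed in, with the robot touching nothing.
It also fails if it takes over 54 s, if anything falls off the work surface, if the arm or the gripper's body presses on something with over 40 N, if the wrist force passes 120 N, or if a joint passes its speed limit or range.

## Working session

There is one attempt and no reset: what is moved stays moved. The work goes in short steps, Python scripts to look and compute and a shell command to move; the robot and the scene stay as the last step left them, time stands still between calls to the robot, and variables do not carry over. Pictures are saved under pics/ and viewed, at most 10 in all, crops included, and the job is handed in when it is done.

```bash
mkdir -p pics; cat > h.py <<'E'
import numpy as np, cv2
from bench import env
def shot(n,f):
    p=env.grab_frame(n); cv2.imwrite('pics/'+f,p['pixels'][:,:,::-1]); return p
E
python3 - <<'E'
from h import *
np.set_printoptions(precision=4,suppress=True)
s=env.read_state(); print(s['clock'],s['position'],s['tcp_rot'],s['grip_width'])
for n in('top','scene'):
    p=shot(n,n+'0.png'); print(n,p['R'],p['t'])
    for l in 'turret_centre spoke_tip green_filter index_point shutter_pivot shutter_tip spare_filter_mid post_mid cleaner_mid driver_grip joystick_mid slide_box_mid lens_mount_mid'.split():
        r=env.spot_point(l,p); print(l,[(np.round(x['at'],3),round(x['score'],2)) for x in r[:2]])
E
```

```text
0.0 [ 0.2479 -0.4907  0.2496] [-3.0547 -0.7278  0.0002] 0.9992043909078455
top [[-0.0038 -1.      0.0024]
 [-0.9945  0.0036 -0.1045]
 [ 0.1045 -0.0028 -0.9945]] [0.0059 0.4968 1.3494]
turret_centre [(array([0.611, 0.125, 0.057]), 0.27)]
spoke_tip [(array([0.515, 0.099, 0.059]), 0.76), (array([0.498, 0.432, 0.029]), 0.64)]
green_filter [(array([0.546, 0.16 , 0.054]), 0.93)]
index_point [(array([0.61 , 0.124, 0.057]), 0.96), (array([0.281, 0.35 , 0.013]), 0.31)]
shutter_pivot [(array([ 0.674, -0.022,  0.06 ]), 0.66)]
shutter_tip [(array([ 0.596, -0.066,  0.055]), 0.47), (array([ 0.678, -0.386,  0.016]), 0.4)]
spare_filter_mid [(array([0.731, 0.092, 0.003]), 0.62), (array([0.608, 0.122, 0.056]), 0.5)]
post_mid [(array([0.509, 0.029, 0.03 ]), 0.67)]
cleaner_mid [(array([0.641, 0.377, 0.046]), 0.63), (array([0.596, 0.158, 0.054]), 0.36)]
driver_grip [(array([0.28 , 0.347, 0.015]), 0.87)]
joystick_mid [(array([ 0.463, -0.439,  0.032]), 0.95)]
slide_box_mid [(array([ 0.676, -0.386,  0.018]), 0.82), (array([ 0.596, -0.065,  0.054]), 0.18)]
lens_mount_mid [(array([0.498, 0.43 , 0.032]), 0.55)
[... 295 characters left out ...]
een_filter [(array([0.55 , 0.154, 0.054]), 0.98), (array([ 0.594, -0.062,  0.056]), 0.28)]
index_point [(array([0.608, 0.12 , 0.055]), 0.78)]
shutter_pivot [(array([ 0.673, -0.024,  0.055]), 0.7)]
shutter_tip [(array([0.726, 0.09 , 0.008]), 0.58), (array([ 0.596, -0.061,  0.055]), 0.51)]
spare_filter_mid [(array([0.726, 0.09 , 0.008]), 0.67), (array([ 0.462, -0.438,  0.029]), 0.34)]
post_mid [(array([0.509, 0.025, 0.032]), 0.66)]
cleaner_mid [(array([0.639, 0.379, 0.049]), 0.92)]
driver_grip [(array([0.279, 0.353, 0.009]), 0.78)]
joystick_mid [(array([ 0.463, -0.438,  0.03 ]), 0.74)]
slide_box_mid [(array([ 0.679, -0.387,  0.016]), 0.58)]
lens_mount_mid [(array([0.498, 0.43 , 0.03 ]), 0.74)]
```

View pics/top0.png

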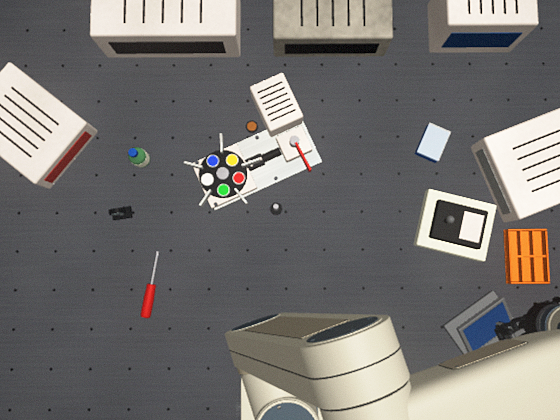

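View pics/scene0.png

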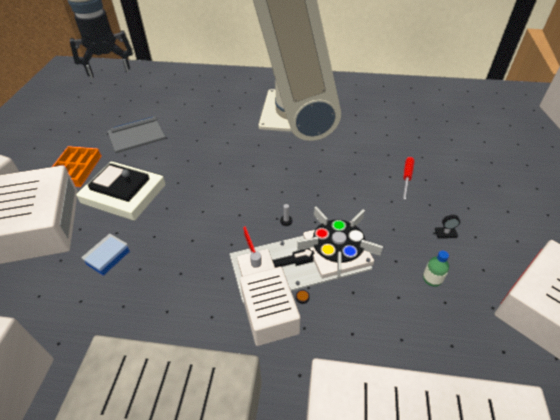

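The top view shows the turret at about (222,173) with green at (223,189). The arrow block is at about (258,160), the shutter pivot at (294,141) and the shutter tip at (310,170). The post is at (276,208), clear of the spoke sweep. Next I'll measure the turret angle from the filter colours.

```bash
cat >> h.py <<'E'
np.set_printoptions(precision=4,suppress=True)
HUE={'green':(50,75,0),'red':(174,6,72),'yellow':(22,36,144),'blue':(105,128,216)}
def on_plane(p,uv,z):
    d=np.array([(uv[0]-p['cx'])/p['fx'],(uv[1]-p['cy'])/p['fy'],1.])
    d=p['R'].T@d; o=-p['R'].T@p['t']; return (o+d*(z-o[2])/d[2])[:2]
def proj(p,X):
    c=p['R']@np.array(X)+p['t']; return np.array([c[0]/c[2]*p['fx']+p['cx'],c[1]/c[2]*p['fy']+p['cy']])
def turret(p,C=(.592,.1585)):
    """Least-squares turret centre and green direction (deg) from filter centroids."""
    hsv=cv2.cvtColor(p['pixels'],cv2.COLOR_RGB2HSV); H,S,V=cv2.split(hsv)
    u0=proj(p,[*C,.055]); yy,xx=np.mgrid[:420,:560]; near=np.hypot(xx-u0[0],yy-u0[1])<30
    pts=[];ang=[]
    for n,(a,b,off) in HUE.items():
        m=((H>=a)&(H<=b) if a<b else (H>=a)|(H<=b))&(S>130)&(V>70)&near
        k,l,st,ce=cv2.connectedComponentsWithStats(m.astype(np.uint8))
        if k<2: continue
        i=1+np.argmax(st[1:,4])
        if st[i,4]<25: continue
        w=on_plane(p,ce[i],.055)
        if np.linalg.norm(w-C)<.056: pts.append(w);ang.append(off); print(n,st[i,4],w,end=' ')
    z=np.array(pts)@[1,1j]; A=np.c_[np.ones(len(z)),.042*np.exp(1j*np.radians(ang))]
    s,*_=np.linalg.lstsq(A,z,rcond=None); print()
    return (s[0].real,s[0].imag),np.degrees(np.angle(s[1])),abs(s[1])
def look():
    for n in('top','scene'):
        p=env.grab_frame(n); c,g,k=turret(p); print(n,'centre',np.array(c),'green deg',round(g,1),'scale',round(k,2))
        r=env.spot_point('shutter_pivot',p)[:1]; t=env.spot_point('shutter_tip',p)[:2]; i=env.spot_point('index_point',p)[:1]
        for x in r+i:
            d=np.array(x['at'][:2])-c; print('  arrow deg',round(np.degrees(np.arctan2(d[1],d[0])),1),np.hypot(*d),np.array(x['at']))
        print('  tip',[np.array(x['at']) for x in t])
E
python3 -c "
from h import *
look()"
python3 - <<'E'
import cv2;im=cv2.imread('pics/top0.png')[60:220,170:340];cv2.imwrite('pics/c0.png',cv2.resize(im,(765,600)[:1]+(600,)if 0 else (637,600),interpolation=2))
E
```

```text
green 74 [0.5513 0.1582] red 76 [0.5819 0.1194] yellow 77 [0.6284 0.1369] blue 74 [0.6263 0.1859] 
top centre [0.5933 0.1599] green deg -177.6 scale 1.0
  arrow deg -68.0 0.04166969362824541 [0.6089 0.1213 0.0556]
  tip [array([ 0.5968, -0.0652,  0.0547]), array([0.5495, 0.1596, 0.0531])]
green 70 [0.5502 0.156 ] red 78 [0.581  0.1168] yellow 90 [0.6276 0.1341] blue 86 [0.6254 0.1837] 
scene centre [0.5924 0.1576] green deg -177.7 scale 1.01
  arrow deg -66.0 0.19771996986573087 [ 0.6729 -0.023   0.0586]
  arrow deg -68.2 0.04002571216088414 [0.6072 0.1204 0.054 ]
  tip [array([ 0.5972, -0.0596,  0.0599]), array([0.5961, 0.1567, 0.0555])]
```

```bash
python3 -m handwheel '0 0 0 0 0 0 0; 0 0 0 0 0 0 0'
```

```text
clock: 1.97
position: [0.248, -0.4909, 0.2503]
tcp_rot: [3.056, 0.728, -0.0]
wrist_force: [-0.6, -0.2, 0.3]
grip_width: 0.746
finger_force: 0.0
```

View pics/c0.png

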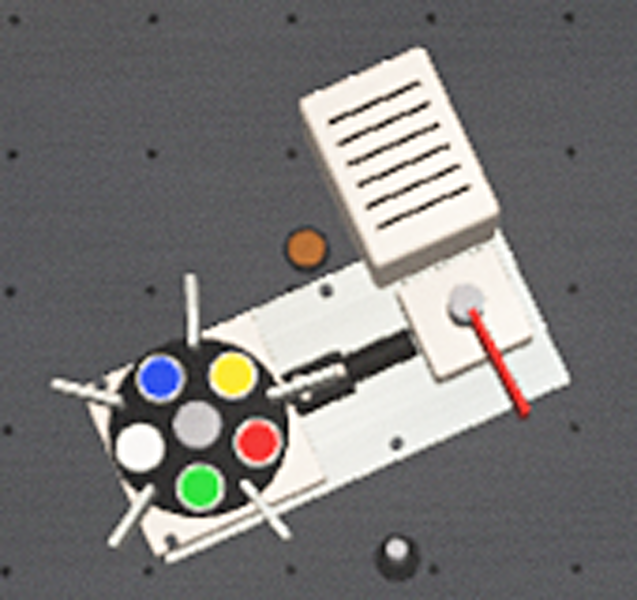

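The crop confirms the layout, and the path is clear: arrow direction ≈ -66°, green at -177.6°, so the turret must turn +111.6° anticlockwise. I'll use the spoke at 146°, on the side away from the lamp. The gripper moves with its fingers closed, high above everything.

```bash
R='';python3 -m handwheel '0 0 0 2.42 -2.13 0 0;0 0 0 2.42 -2.13 0 0;0 0 0 2.42 -2.13 0 0;0 0 0 2.42 -2.13 0 0;0 0 0 2.42 -2.13 0 0;0 0 0 2.42 -2.13 0 0;0 0 0 2.42 -2.13 0 0;0 0 0 2.42 -2.13 0 0;0 0 0 2.42 -2.13 0 0;0 0 0 2.42 -2.13 0 0;0 0 0 2.42 -2.13 0 0;0 0 0 2.42 -2.13 0 0' && python3 -m handwheel '0 0 0 2.42 -2.13 0 0;0 0 0 2.42 -2.13 0 0;0 0 0 2.42 -2.13 0 0;0 0 0 2.42 -2.13 0 0;0 0 0 2.42 -2.13 0 0;0 0 0 2.42 -2.13 0 0;0 0 0 2.42 -2.13 0 0;0 0 0 2.42 -2.13 0 0;0 0 0 2.42 -2.13 0 0;0 0 0 2.42 -2.13 0 0;0 0 0 2.42 -2.13 0 0;0 0 0 2.42 -2.13 0 0' && python3 -m handwheel '0 0 -6.6 0 0 0 0;0 0 -6.6 0 0 0 0;0 0 0 0 0 0 0;0 0 0 0 0 0 0'
cat >> h.py <<'E'
from scipy.spatial.transform import Rotation as Ro
def togo(x,y,z,head):
    s=env.read_state(); R=Ro.from_rotvec(s['tcp_rot']).as_matrix()
    print('pos',np.array(s['position']),'heading',np.degrees(np.arctan2(R[1,0],R[0,0])),'q6',s['joint_positions'][5],'F',np.array(s['wrist_force']),'t',s['clock'])
    print('togo cm in tool',R.T@(np.array([x,y,z])-s['position'])*100,'rz deg',np.degrees(np.arctan2(R[1,0],R[0,0]))-head)
E
python3 -c "
from h import *
togo(.5364,.2264,.069,40)"
```

```text
clock: 2.97
position: [0.3922, -0.1303, 0.2505]
tcp_rot: [3.056, 0.728, 0.001]
wrist_force: [0.3, -0.8, 0.4]
grip_width: 0.0
finger_force: 0.0
clock: 3.97
position: [0.5362, 0.229, 0.2503]
tcp_rot: [3.056, 0.728, 0.0]
wrist_force: [0.7, -1.2, -0.2]
grip_width: -0.0
finger_force: 0.0
clock: 4.3
position: [0.5358, 0.2274, 0.2502]
tcp_rot: [-2.954, -1.07, 0.0]
wrist_force: [-0.5, -0.2, 0.4]
grip_width: -0.002
finger_force: 0.0
pos [0.5358 0.2274 0.2502] heading 39.81423164793866 q6 2.703856379892234 F [-0.4584 -0.1605  0.3827] t 4.3
togo cm in tool [-0.0125  0.1122 18.1152] rz deg -0.1857683520613378
```

```bash
python3 -m handwheel '0 0 0 0 0.1 2.5 0;0 0 0 0 0 2.5 0;0 0 0 0 0 2.5 0;0 0 0 0 0 2.5 0;0 0 0 0 0 2.5 0;0 0 0 0 0 2.5 0;0 0 0 0 0 1.4 0;0 0 0 0 0 1.4 0;0 0 0 0 0 0 0;0 0 0 0 0 0 0'
python3 -c "
from h import *
print(env.tips_ahead)
togo(.5364,.2264,.072,40)
shot('scene','s1.png')
im=cv2.imread('pics/s1.png')[150:300,230:430];cv2.imwrite('pics/s1c.png',cv2.resize(im,None,fx=3.5,fy=3.5))"
```

```text
clock: 5.13
position: [0.5363, 0.226, 0.0722]
tcp_rot: [-2.954, -1.07, 0.002]
wrist_force: [-0.7, 0.3, 0.5]
grip_width: -0.0
finger_force: 0.0
0.019
pos [0.5363 0.226  0.0722] heading 39.81680758846544 q6 2.701387326358422 F [-0.7113  0.3113  0.4852] t 5.1333
togo cm in tool [ 0.0293 -0.0238  0.0234] rz deg -0.1831924115345629
```

View pics/s1c.png

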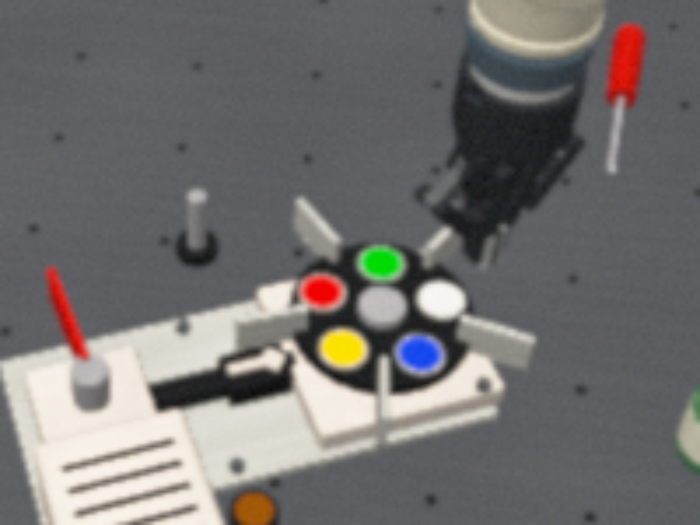

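The fingertip is down between two spokes, just clockwise of the near one, with everything else clear. Sweeping an arc about the turret axis.

```bash
python3 -m handwheel '0 0 -3.5 -0.54 0.02 0 0;0 0 -3.5 -0.54 0.02 0 0;0 0 -7 -1.07 0.066 0 0;0 0 -7 -1.07 0.066 0 0;0 0 -7 -1.07 0.066 0 0;0 0 -7 -1.07 0.066 0 0;0 0 0 0 0 0 0'
cat >> h.py <<'E'
def ring(c=(.593,.159)):
    s=env.read_state(); d=np.array(s['position'][:2])-c; R=Ro.from_rotvec(s['tcp_rot']).as_matrix()
    print('phi',np.degrees(np.arctan2(d[1],d[0]))%360,'r',np.hypot(*d),'heading+90',np.degrees(np.arctan2(R[1,0],R[0,0]))+90,'z',s['position'][2],'F',np.array(s['wrist_force']))
E
python3 -c "
from h import *
ring();look()"
```

```text
clock: 5.77
position: [0.5083, 0.1808, 0.0738]
tcp_rot: [2.488, 1.917, 0.002]
wrist_force: [0.9, -0.4, 0.0]
grip_width: -0.001
finger_force: 0.0
phi 165.56375587371033 r 0.08745201213753268 heading+90 165.21860355639845 z 0.07379612650213195 F [ 0.899  -0.4096  0.0239]
green 71 [0.5579 0.1378] red 74 [0.6036 0.1193] yellow 75 [0.6354 0.1574] 
top centre [0.5934 0.1601] green deg -147.8 scale 1.0
  arrow deg -66.3 0.20009312811410226 [ 0.6738 -0.0231  0.064 ]
  arrow deg -67.7 0.04155134962022864 [0.6092 0.1217 0.0579]
  tip [array([ 0.5937, -0.0627,  0.0556]), array([ 0.6742, -0.0205,  0.0611])]
green 69 [0.5568 0.1353] red 77 [0.6033 0.1168] yellow 97 [0.6341 0.1548] blue 75 [0.6082 0.1965] 
scene centre [0.5925 0.1576] green deg -147.8 scale 1.0
  arrow deg -66.0 0.19671090177132564 [ 0.6724 -0.0222  0.056 ]
  arrow deg -62.4 0.0401232768706465 [0.6111 0.122  0.0526]
  tip [array([ 0.5981, -0.0587,  0.0569])]
```

Works: green moved 30° and the arc holds. About 82° remain.

```bash
python3 -m handwheel '0 0 -7 -1.07 0.066 0 0;0 0 -7 -1.07 0.066 0 0;0 0 -7 -1.07 0.066 0 0;0 0 -7 -1.07 0.066 0 0;0 0 -7 -1.07 0.066 0 0;0 0 -7 -1.07 0.066 0 0;0 0 -7 -1.07 0.066 0 0;0 0 -7 -1.07 0.066 0 0;0 0 -7 -1.07 0.066 0 0;0 0 -7 -1.07 0.066 0 0;0 0 0 0 0 0 0'
python3 -c "
from h import *
ring();look()"
```

```text
clock: 7.08
position: [0.544, 0.0864, 0.0721]
tcp_rot: [0.938, 2.997, -0.0]
wrist_force: [0.8, 0.5, 0.4]
grip_width: -0.003
finger_force: 0.0
phi 235.9799480912818 r 0.0875777136536536 heading+90 235.2368858704358 z 0.07213787383821378 F [0.7961 0.4896 0.4002]
yellow 39 [0.6103 0.2037] 
top centre [0.6093 0.2033] green deg -125.5 scale 0.03
  arrow deg -73.6 0.23397034617335236 [ 0.6755 -0.0211  0.0608]
  arrow deg -102.8 0.6609059337512475 [ 0.4625 -0.4411  0.0286]
  tip []
green 71 [0.6016 0.1164] red 82 [0.6342 0.1534] yellow 93 [0.6089 0.1966] blue 73 [0.5609 0.1852] 
scene centre [0.5923 0.1575] green deg -77.3 scale 1.0
  arrow deg -65.2 0.1968394236897673 [ 0.6748 -0.0212  0.0552]
  arrow deg -63.8 0.03936969498293348 [0.6097 0.1222 0.0526]
  tip [array([ 0.5981, -0.0612,  0.0582]), array([ 0.6744, -0.0191,  0.0532])]
```

```bash
python3 -m handwheel '0 0 -5 -0.77 0.03 0 0;0 0 -5 -0.77 0.03 0 0;0 0 0 0 0 0 0;0 0 0 0 0 0 0'
python3 -c "
from h import *
ring();p=env.grab_frame('scene');print(turret(p))"
```

```text
clock: 7.82
position: [0.5559, 0.0795, 0.0722]
tcp_rot: [-0.685, -3.066, -0.0]
wrist_force: [-0.5, 0.2, 0.9]
grip_width: -0.002
finger_force: 0.0
phi 244.95642989719903 r 0.08771013353611057 heading+90 244.8117397273986 z 0.07219115166868315 F [-0.5108  0.2307  0.9168]
green 75 [0.6086 0.1188] red 88 [0.6343 0.1608] yellow 93 [0.6024 0.1989] blue 69 [0.5572 0.1801] 
((np.float64(0.5926037806939182), np.float64(0.1578785159473881)), np.float64(-67.81279642762554), np.float64(0.9999672497448838))
```

```bash
python3 -m handwheel '0 0 -1 -0.15 0 0 0;0 0 -0.8 -0.13 0 0 0;0 0 0 0 0 0 0;0 0 0 0 0 0 0'
python3 -c "
from h import *
ring();p=env.grab_frame('scene');print(turret(p))"
```

```text
clock: 8.2
position: [0.5584, 0.0784, 0.0723]
tcp_rot: [-0.632, -3.077, -0.0]
wrist_force: [0.4, 0.2, 0.1]
grip_width: -0.001
finger_force: 0.2
phi 246.77520515713724 r 0.08772639382383624 heading+90 246.77525022432118 z 0.07227175749171866 F [0.4301 0.185  0.1382]
green 79 [0.6086 0.1186] red 87 [0.6344 0.1607] yellow 87 [0.6021 0.1984] blue 69 [0.5569 0.1792] 
((np.float64(0.5925354283003168), np.float64(0.15737841302986508)), np.float64(-67.38828963725192), np.float64(0.9992843129080812))
```

```bash
python3 -m handwheel '0 0 -0.6 -0.09 0 0 0;0 0 -0.6 -0.09 0 0 0;0 0 0 0 0 0 0;0 0 0 1 0 0 0;0 0 0 0.8 0 0 0;0 0 0 0 0 -2 0;0 0 0 0 0 -3 0;0 0 0 0 0 -3 0;0 0 0 0 0 -2 0;0 0 0 0 0 0 0'
python3 -c "
from h import *
ring();look();p=shot('scene','s2.png')
im=cv2.imread('pics/s2.png')[150:300,230:430];cv2.imwrite('pics/s2c.png',cv2.resize(im,None,fx=3.9,fy=3.9))"
```

```text
clock: 9.08
position: [0.5444, 0.0847, 0.1767]
tcp_rot: [0.598, 3.078, 0.002]
wrist_force: [0.5, -0.5, 0.8]
grip_width: 0.0
finger_force: 0.0
phi 236.8016275328826 r 0.08876584531288938 heading+90 248.0178586360952 z 0.1767330549700664 F [ 0.4704 -0.4563  0.8123]Traceback (most recent call last):
  File "<string>", line 3, in <module>
    ring();look();p=shot('scene','s2.png')
           ~~~~^^
  File "h.py", line 30, in look
    p=env.grab_frame(n); c,g,k=turret(p); print(n,'centre',np.array(c),'green deg',round(g,1),'scale',round(k,2))
                               ~~~~~~^^^
  File "h.py", line 25, in turret
    z=np.array(pts)@[1,1j]; A=np.c_[np.ones(len(z)),.042*np.exp(1j*np.radians(ang))]
      ~~~~~~~~~~~~~^~~~~~~
ValueError: matmul: Input operand 1 has a mismatch in its core dimension 0, with gufunc signature (n?,k),(k,m?)->(n?,m?) (size 2 is different from 0)
```

```bash
python3 -m handwheel '0 0 0 -2.5 -2.05 0 0;0 0 0 -2.5 -2.05 0 0;0 0 0 -2.5 -2.05 0 0;0 0 0 -2.5 -2.05 0 0;0 0 0 0 0 0 0' >/dev/null; python3 -m handwheel '0 0 7 0 0 0 0;0 0 7 0 0 0 0;0 0 7 0 0 0 0;0 0 7 0 0 0 0;0 0 7 0 0 0 0;0 0 7 0 0 0 0;0 0 7 0 0 0 0;0 0 7 0 0 0 0;0 0 7 0 0 0 0;0 0 0 0 0 0 0;0 0 0 0 0 0 0'
python3 -c "
from h import *
togo(.6058,-.0284,.073,95)
p=shot('scene','s2.png');q=env.grab_frame('top')
for f in(p,q):print(turret(f))
im=cv2.imread('pics/s2.png')[150:300,230:430];cv2.imwrite('pics/s2c.png',cv2.resize(im,None,fx=3.9,fy=3.9))"
```

```text
clock: 10.47
position: [0.6047, -0.0287, 0.1713]
tcp_rot: [-2.117, -2.319, 0.001]
wrist_force: [-0.3, -0.1, -0.9]
grip_width: 0.004
finger_force: 0.0
pos [ 0.6047 -0.0287  0.1713] heading 95.23344239368258 q6 1.2934450758736018 F [-0.2505 -0.1244 -0.9315] t 10.4667
togo cm in tool [0.0179 0.1248 9.8309] rz deg 0.23344239368258002
green 74 [0.6095 0.1193] red 89 [0.6342 0.1619] yellow 85 [0.6013 0.1986] blue 67 [0.5567 0.1783] 
((np.float64(0.5926537025203457), np.float64(0.15754003102722447)), np.float64(-66.0386749519669), np.float64(0.994015510605922))
green 76 [0.6106 0.1216] red 74 [0.6349 0.1647] yellow 75 [0.6021 0.2014] blue 75 [0.5567 0.181 ] 
((np.float64(0.5932513614144647), np.float64(0.1601296073208498)), np.float64(-65.82603126716357), np.float64(1.0024274127059603))
```

View pics/s2c.png

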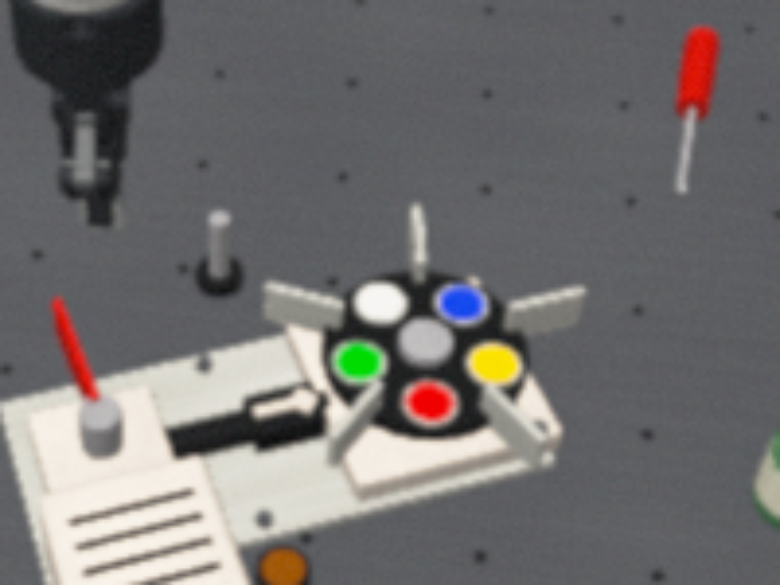

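The turret is at -66° in both views, which matches the arrow. Descending beside the shutter arm.

```bash
python3 -m handwheel '0 0 0 0 0.12 2.5 0;0 0 0 0 0 2.5 0;0 0 0 0 0 2.5 0;0 0 0 0 0 1.3 0;0 0 0 0 0 1 0;0 0 0 0 0 0 0;0 0 0 0 0 0 0'; python3 -m handwheel '0 0 -6 -0.71 0.037 0 0;0 0 -6 -0.71 0.037 0 0;0 0 -6 -0.71 0.037 0 0;0 0 -6 -0.71 0.037 0 0;0 0 -6 -0.71 0.037 0 0;0 0 -6 -0.71 0.037 0 0;0 0 -6 -0.71 0.037 0 0;0 0 -6 -0.71 0.037 0 0;0 0 -6 -0.71 0.037 0 0;0 0 -6 -0.71 0.037 0 0;0 0 0 0 0 0 0;0 0 0 0 0 0 0'
python3 -c "
from h import *
ring((.6735,-.0225))
p=shot('scene','s3.png');print(turret(p));print(env.spot_point('shutter_tip',p)[:2])
im=cv2.imread('pics/s3.png')[150:300,200:400];cv2.imwrite('pics/s3c.png',cv2.resize(im,None,fx=3.9,fy=3.9))"
```

```text
clock: 11.15
position: [0.6067, -0.029, 0.0744]
tcp_rot: [-2.121, -2.317, 0.0]
wrist_force: [-0.6, 0.3, 0.1]
grip_width: -0.004
finger_force: 0.0
clock: 12.15
position: [0.6462, -0.0849, 0.0753]
tcp_rot: [0.684, 3.065, -0.0]
wrist_force: [-0.2, 0.2, -0.0]
grip_width: 0.001
finger_force: 0.0
phi 246.33095930834435 r 0.06811260851313836 heading+90 244.8362575009187 z 0.07528482353129787 F [-0.2493  0.2253 -0.0151]
green 74 [0.6095 0.1193] red 88 [0.6342 0.1617] yellow 87 [0.601  0.1986] blue 69 [0.5566 0.1786] 
((np.float64(0.5925479133333416), np.float64(0.1575720059645134)), np.float64(-66.11255307803734), np.float64(0.9959737431879551))
[]
```

View pics/s3c.png

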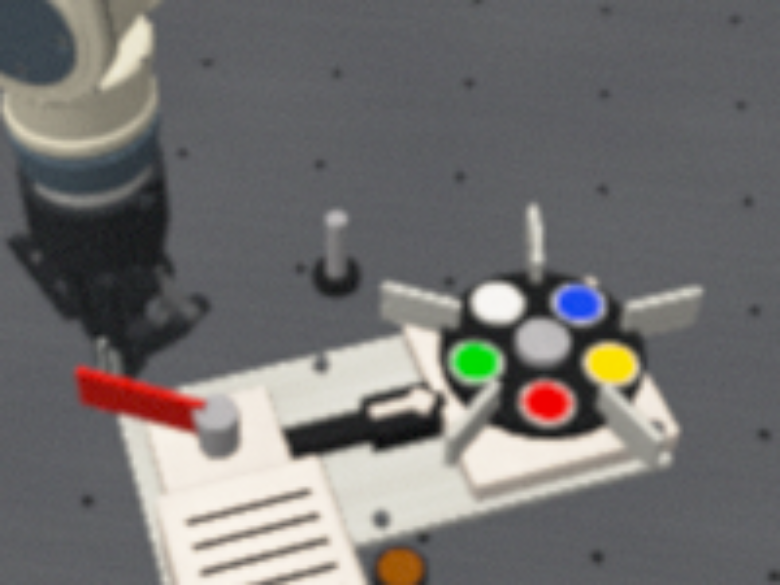

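The red arm is swinging open ahead of the finger, and the turret has not moved. Continuing gently until the stop is felt.

```bash
python3 -m handwheel '0 0 -3 -0.36 0.01 0 0;0 0 -3 -0.36 0.01 0 0;0 0 -3 -0.36 0.01 0 0;0 0 -3 -0.36 0.01 0 0;0 0 0 0 0 0 0;0 0 0 0 0 0 0';  python3 -m handwheel '0 0 -1 -0.12 0 0 0;0 0 -1 -0.12 0 0 0;0 0 0 0 0 0 0'; python3 -c "
from h import *
ring((.6735,-.0225))"
```

```text
clock: 12.75
position: [0.6591, -0.0892, 0.0745]
tcp_rot: [0.36, 3.121, -0.0]
wrist_force: [-0.4, -0.1, 1.1]
grip_width: -0.0
finger_force: 0.0
clock: 13.0
position: [0.6616, -0.0898, 0.0744]
tcp_rot: [0.3, 3.127, 0.0]
wrist_force: [-0.9, 0.1, -0.4]
grip_width: -0.006
finger_force: 0.3
phi 259.9553170646919 r 0.06832516511313853 heading+90 259.0457232232063 z 0.07438065700303981 F [-0.9248  0.1451 -0.4466]
```

```bash
python3 -m handwheel '0 0 -1 -0.12 0 0 0;0 0 -1 -0.12 0 0 0;0 0 0 0 0 0 0';  python3 -m handwheel '0 0 -1 -0.12 0 0 0;0 0 0 0 0 0 0;0 0 0 0 0 0 0'; python3 -c "
from h import *
ring((.6735,-.0225))"
```

```text
clock: 13.25
position: [0.6639, -0.0903, 0.0742]
tcp_rot: [-0.244, -3.132, -0.0]
wrist_force: [-1.3, -0.3, 0.9]
grip_width: -0.002
finger_force: 0.6
clock: 13.5
position: [0.6643, -0.0905, 0.0742]
tcp_rot: [-0.218, -3.132, 0.0]
wrist_force: [-6.1, -0.3, 2.8]
grip_width: 0.0
finger_force: 2.7
phi 262.3125804094072 r 0.06860254070415035 heading+90 262.0358024982365 z 0.07418305195026959 F [-6.1208 -0.2599  2.8076]
```

The position stalled and the force jumped to 6 N, so the arm is on its stop. One more light press, then back off and rise.

```bash
python3 -m handwheel '0 0 0 -0.1 0 0 0;0 0 0 0 0 0 0;0 0 0 0 0 0 0';  python3 -m handwheel '0 0 0 0.8 0 0 0;0 0 0 1 0 0 0;0 0 0 0 0 -2 0;0 0 0 0 0 -3 0;0 0 0 0 0 -3 0;0 0 0 0 0 -3 0;0 0 0 2 -3 -2 0;0 0 0 2 -3 0 0;0 0 0 2 -3 0 0;0 0 0 2 -3 0 0;0 0 0 0 0 0 0'; python3 -c "
from h import *
p=shot('top','t4.png');q=shot('scene','s4.png')
for f in(p,q):
    print(turret(f))
    for x in env.spot_point('shutter_tip',f)[:2]: print(x['score'],np.array(x['at']),np.degrees(np.arctan2(x['at'][1]+.0225,x['at'][0]-.6735))%360)
    for l in 'spare_filter_mid post_mid'.split(): print(l,[np.array(x['at']) for x in env.spot_point(l,f)[:1]])
a=cv2.imread('pics/t4.png')[80:230,170:340];b=cv2.imread('pics/s4.png')[170:320,210:400]
cv2.imwrite('pics/c4.png',np.hstack([cv2.resize(a,(400,400)),cv2.resize(b,(400,400))]))"
```

```text
clock: 13.75
position: [0.6645, -0.0905, 0.0741]
tcp_rot: [-0.218, -3.131, 0.0]
wrist_force: [-8.4, 1.2, 4.7]
grip_width: -0.001
finger_force: 4.5
clock: 14.67
position: [0.5492, -0.1995, 0.2048]
tcp_rot: [0.224, 3.133, -0.003]
wrist_force: [1.4, 0.2, 0.5]
grip_width: 0.001
finger_force: 0.0
green 76 [0.6106 0.1216] red 74 [0.6349 0.1647] yellow 77 [0.6022 0.2012] blue 76 [0.5567 0.1808] 
((np.float64(0.5932828331278857), np.float64(0.16005255231403367)), np.float64(-65.78056040041987), np.float64(1.0012086588090374))
0.55 [ 0.6764 -0.11    0.0547] 271.8982509948097
spare_filter_mid [array([0.7273, 0.0932, 0.0056])]
post_mid [array([0.5068, 0.0295, 0.0307])]
green 74 [0.6095 0.1193] red 88 [0.6341 0.162 ] yellow 87 [0.6011 0.1987] blue 67 [0.5567 0.1783] 
((np.float64(0.5926111015292455), np.float64(0.15756603941444056)), np.float64(-65.96890201746821), np.float64(0.9935117072220188))
0.86 [ 0.679  -0.1082  0.0583] 273.67205615191017
spare_filter_mid [array([0.7238, 0.09  , 0.0051])]
post_mid []
```

View pics/c4.png

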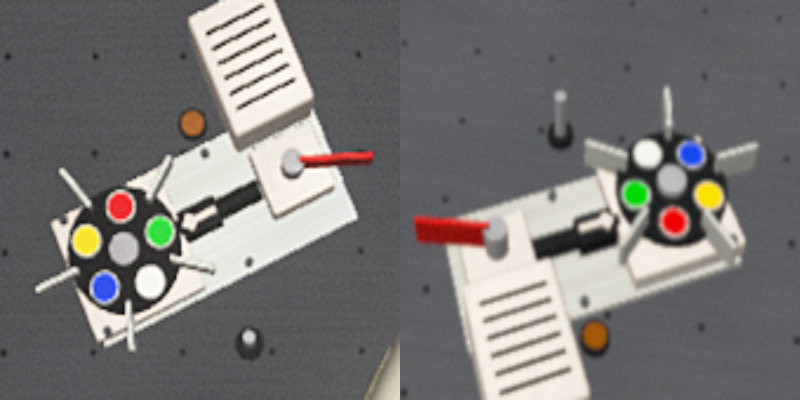

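The crop shows green (160,232) on the line from the hub (123,248) to the arrow and pivot (292,162). The red arm sits at about 272.8°, on its stop. The post and spare filter have not moved.

```bash
python3 -c "
from bench import env
print(env.hand_in())"
```

```text
the job is handed in; nothing more can be done
None
```

I turned the turret until the green filter was at the arrow (within about half a degree by both cameras), then pushed the red shutter arm fully open against its stop. The post and spare filter stayed put and the job was handed in at about 15 s; no verdict came back.

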